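Lid, press home and cover the setting rings in the gauge keeper

TASK

Put the setting rings away: set each lid that is on the bench into the well of its own size in the gauge keeper and press it down until its flange sits flush on the block (it stands proud if merely laid in; a well whose lid is missing stays open). Draw the lock pin out of its bore and park it upright in the side notch so that it hangs by its head, and once all the lids are home slide the clear dust cover fully shut over them. Leave the cleaner bottle and the spanner where they are.

Things in the scene. Friction and masses are not known exactly. Their poses are not given: they have to be found in the camera images.
- keeper: the gauge keeper, a fixed white block 120 (x) x 280 (y) x 50 (z) mm with three wells in a row along y; behind it (+x) a 20 mm high shelf to x = +180; at both ends (y = +-140 to 150) cheeks 94.5 mm high, x = -60 to +180, carry the cover. Origin: on the bench under the middle well; x points away from the robot, y to the large well and the pin's bore, z up. Place and yaw vary.
- wellA (a point): centre of the mouth of the large well, 68 mm across (at the keeper's +y end), level with the block's top face. It takes the large lid's plug with 2 mm to spare all round; the lid's flange overlaps the rim. The centre of its lid, when home, is 12.5 mm above this point.
- wellB (a point): centre of the mouth of the medium well, 56 mm across (in the middle of the row), level with the block's top face. It takes the medium lid's plug with 2 mm to spare all round; the lid's flange overlaps the rim. The centre of its lid, when home, is 12.5 mm above this point.
- wellC (a point): centre of the mouth of the small well, 44 mm across (at the keeper's -y end), level with the block's top face. It takes the small lid's plug with 2 mm to spare all round; the lid's flange overlaps the rim. The centre of its lid, when home, is 12.5 mm above this point.
- carrierA (a joint): how far the steel setting ring (flat disc, dark middle) in the large well is pushed down, m. At 0 (starts 0 to 0.004) its top is 6 mm below the block's top, so a lid laid in stands 10 mm proud; at 0.010 the flange is flush. It sits on a stiff friction carrier, no spring: about 9 N pushes it down, it stays where left, a lid's weight does not move it.
- carrierB (a joint): how far the steel setting ring (flat disc, dark middle) in the medium well is pushed down, m. At 0 (starts 0 to 0.004) its top is 6 mm below the block's top, so a lid laid in stands 10 mm proud; at 0.010 the flange is flush. It sits on a stiff friction carrier, no spring: about 9 N pushes it down, it stays where left, a lid's weight does not move it.
- carrierC (a joint): how far the steel setting ring (flat disc, dark middle) in the small well is pushed down, m. At 0 (starts 0 to 0.004) its top is 6 mm below the block's top, so a lid laid in stands 10 mm proud; at 0.010 the flange is flush. It sits on a stiff friction carrier, no spring: about 9 N pushes it down, it stays where left, a lid's weight does not move it.
- lidA_center (a point): the large lid (may be absent), on the bench, plug down: aluminium flange 80 mm across, 5 mm thick; below it a plug 64 mm across, 16 mm long; above it a black upright cylindrical knob 24 mm across, 36 mm tall. 160 g. The point is its centre, on its axis: 28.5 mm above the plug's underside, 12.5 above the flange's underside, 7.5 above the flange's top, 28.5 below the knob's top; z up its axis.
- lidB_center (a point): the medium lid (may be absent), on the bench, plug down: aluminium flange 66 mm across, 5 mm thick; below it a plug 52 mm across, 16 mm long; above it a black upright cylindrical knob 24 mm across, 36 mm tall. 130 g. The point is its centre, on its axis: 28.5 mm above the plug's underside, 12.5 above the flange's underside, 7.5 above the flange's top, 28.5 below the knob's top; z up its axis.
- lidC_center (a point): the small lid (may be absent), on the bench, plug down: aluminium flange 54 mm across, 5 mm thick; below it a plug 40 mm across, 16 mm long; above it a black upright cylindrical knob 24 mm across, 36 mm tall. 100 g. The point is its centre, on its axis: 28.5 mm above the plug's underside, 12.5 above the flange's underside, 7.5 above the flange's top, 28.5 below the knob's top; z up its axis.
- cover (a joint): how far the clear dust cover (110 x 300 x 6 mm plate, aluminium edges) is shut, m: 0 open (start), 0.12 shut. It slides on the cheeks to the keeper's -x, friction 2 N, stays where left; underside 95 mm above the bench. Open it spans the keeper's x +65 to +175 mm, shut -55 to +55. It clears lids that are home by 4 mm, strikes proud ones. The pin in its bore blocks it after 5 mm.
- cover_grip (a point): centre of the black upright fin on top of the cover, by which it is slid: 14 mm thick along the keeper's x, 70 mm long along y; its top is 14 mm above this point and the cover plate's top 20 mm below it. Moves with the cover.
- pin_center (a point): the lock pin, 116 mm long, 70 g: steel shaft 10 mm across, 76 mm long, on top a black cylindrical head 24 mm across, 40 mm tall. The point is half-way along it: 58 mm above the shaft's lower end, 18 mm below the head's underside, 38 mm below the middle of the head; z is its axis, up to the head. It starts upright, loose in its bore.
- bore (a point): centre of the mouth of the lock pin's bore, in the top of a dark steel post 36 x 36 x 80 mm on the keeper's +y end; the bore is vertical, 13 mm across and 50 mm deep (the pin stands on its floor, the head's underside 26 mm above this point).
- notch (a point): the parking place in the side notch, level with the top of its bracket: a dark plate 8 mm thick, 42 mm wide along the keeper's x, on the keeper's -y cheek, top 85 mm above the bench, outer edge 22 mm to -y of this point. The slot is 14 mm wide, open to -y, its closed end 7 mm to +y. A parked pin hangs in it by its head, its centre 18 mm below this point. Axes as the keeper's.
- spray_center (a point): centre (75 mm up) of a loose white cleaner bottle, 52 mm across and 150 mm tall, standing on the bench. It is not part of the job.
- spanner_center (a point): centre (3.5 mm up) of a loose steel spanner, 150 mm long, 8 mm thick, lying on the bench between robot and keeper. It is not part of the job.
There are look-alikes about, which are no part of the job. What is shaped like the part that bears lidB_center but brown or purple is not meant.

How it is judged:
On the way, in this order (a step that is already met when the one before it is completed fails the run):
1. every lid present is pressed home in the well of its size, flange flush on the block, with the dust cover still open (z of lidA_center in the frame of keeper between 0.059 and 0.0645 m and horizontal distance between lidA_center and wellA below 0.005 m and angle between each of lidA_center, lidB_center, lidC_center's own z axis and vertical below 0.06 rad and z of lidB_center in the frame of keeper between 0.059 and 0.0645 m and horizontal distance between lidB_center and wellB below 0.005 m and z of lidC_center in the frame of keeper between 0.059 and 0.0645 m and horizontal distance between lidC_center and wellC below 0.005 m and value of joint cover below 0.02 m), for 0.2 s.
2. the dust cover is fully shut (value of joint cover above 0.114 m), for 0.2 s.
At the end, for the whole second after the job is handed in: Each lid present is in its own well: within 5 mm of centre, upright to 0.06 rad, flange flush to 2 mm. The pin hangs by its head in the notch: within 12 mm of the parking place, 6 mm in height, upright to 0.2 rad. The cover is shut to 6 mm (z of lidA_center in the frame of keeper between 0.059 and 0.0645 m and horizontal distance between lidA_center and wellA below 0.005 m and angle between each of lidA_center, lidB_center, lidC_center's own z axis and vertical below 0.06 rad and z of lidB_center in the frame of keeper between 0.059 and 0.0645 m and horizontal distance between lidB_center and wellB below 0.005 m and z of lidC_center in the frame of keeper between 0.059 and 0.0645 m and horizontal distance between lidC_center and wellC below 0.005 m and horizontal distance between pin_center and notch below 0.012 m and z of pin_center in the frame of notch between -0.024 and -0.013 m and angle between pin_center's own z axis and vertical below 0.2 rad and value of joint cover above 0.114 m); the robot touches nothing.
It fails at once if the cleaner bottle is moved more than 30 mm (distance of spray_center from where it was at the start of the episode above 0.03 m).
It fails at once if the spanner is moved more than 30 mm (distance of spanner_center from where it was at the start of the episode above 0.03 m).
Of lidA, lidB, lidC only 2 to 3 are there at a start; the rules pass over those that are not, and their reading is None.
At some moment in a run one of lidA, lidB, lidC may be knocked a few centimetres aside while the robot is not near it.
It also fails if it takes over 210 s, if anything falls off the work surface, if the arm or the gripper's body presses on something with over 40 N, if the wrist force passes 120 N, or if a joint passes its speed limit or range.

ROBOT

A 6-joint arm with a two-finger parallel gripper is mounted at the origin on the work surface. World frame = base frame: x ahead of the robot, y to its left, z up, the work surface at z = 0. Lengths are in m, angles in rad, forces in N, time in s.
With the tool pointing down it reaches from about 0.35 to 0.875 m from the base axis. Payload 15.5 kg.
Tool frame: the origin (TCP) lies at the very end of the fingers, on their centre line; the grasp point (between the pads) lies 19 mm behind it; z points along the fingers, y is the line along which they close (so a half turn about z gives the same grasp; the last joint's range is limited). The gripper opens to 85 mm and grips with 20 to 120 N. Pads are 22 mm wide; open, the fingers measure 114 mm over their backs; the gripper's body (76 mm by 85 mm) begins 54 mm behind the grasp point. The pads swing forward as they close: fully open they stand 13 mm farther back than shut.
Start: joints at [-1.345, 0.494, 1.345, -0, 1.302, -0.096], TCP at [0.198, -0.593, 0.231] pointing down, gripper open.
Joint ranges: [-2.91, 2.91], [-0.82, 2.16], [0.22, 2.67], [-1.22, 4.37], [0.12, 2.79], [-3.08, 3.08]. Speed limits (rad/s): [1.89, 1.89, 2.57, 3.01, 3.01, 3.01].

INTERFACE

Orientations are given as a 3x3 rotation matrix whose columns are the frame's x, y, z axes.
In Python, from station import sensors, cams, ticket gives the robot as it stands.
- The arm moves only by the shell command python3 -m inch 'ROWS' [OPENING] [FORCE]. ROWS is JSON, a list of rows, each a list of 2 entries, a list of its own where there are three numbers: the shift along the world's x, y, z in units of 50 mm (1.0 is 50 mm), then the turn about the world's z in units of 6 degrees (1.0 is 6 degrees). A call has 1 to 10 rows; each row shifts and turns the commanded pose from where the row before left it; what a row does not reach is not made up. A row lasts 1/10 s, in which the tool goes at most 50 mm and 8.59 degrees, less where a joint would pass 70% of its speed; a pose out of reach is approached as far as the arm can. A call is refused whole if a number of a shift passes 1 or a number of a turn 1, either way. A call with a gripper value outside its range is refused whole. OPENING is the opening, from 0 (shut) to 1 (fully open), set as the call begins (- or left out, the last holds). The fingers move at their own pace and stop on an object; FORCE is the grip in N (left out, the last holds). Time passes only in rows, so rows that do not move let the fingers close. It gives the time, the measured TCP pose, the force, the opening and the grip force at its end, in the units of the state.
- sensors.sense(): the state, without advancing time (a new reading comes with each control period).
- cams.grab_frame(name): name is "scene" or "top" or "wrist"; returns a dict with "color" (400x640x3 uint8, red, green, blue), "z_map" (400x640 float32, m along the optical axis (not along the pixel's ray), 0 where there is no reading), "vfov" (degrees; the focal length in pixels is half the picture's height over the tangent of half this angle, whatever the lens; pixels are square), "cx", "cy" (the principal point, pixels), "dist" ([k1, k2, p1, p2, k3] as OpenCV has them; the pictures are not rectified), "R" (3x3) and "t" (3): a world point X has camera coordinates R X + t. Camera axes: x right, y down, z forward; pixel columns grow to the right and rows downward; lengths in m; the calibration is good to about 2 mm. A picture is of the moment at which its call begins.
- ticket.sign_off(): hands the job in; it is judged then, once.
The state is a dict: "t": time; "joint_pos": joint angles; "qd": joint speeds; "tau": joint torques, N m; "tool_pos": TCP position; "ee_rot": TCP orientation; "wrist_force": force on the tool from outside, world axes, zero at the start; "torque": the same for the moment, N m; "grip_width": finger opening in m; "grip_force": force on a finger pad.
Only numpy, scipy, OpenCV 4.12 (cv2) and the standard library are available. Lean on these libraries where they do the work, as an engineer would, in place of code of your own. Each camera call takes 0.05 s, during which the arm holds its last target. There are 200 camera calls.

## Working session

There is one attempt and no reset: what is moved stays moved. The work goes in short steps, Python scripts to look and compute and a shell command to move; the robot and the scene stay as the last step left them, time stands still between calls to the robot, and variables do not carry over. Pictures are saved under pics/ and viewed, at most 14 in all, crops included, and the job is handed in when it is done.

```bash
ls; mkdir -p pics
cat > h.py <<'E'
import numpy as np,cv2,pickle
from station import sensors,cams
def grab(n):
    f=cams.grab_frame(n); pickle.dump(f,open(f'{n}.pkl','wb')); return f
def load(n): return pickle.load(open(f'{n}.pkl','rb'))
def K(f):
    h=f['color'].shape[0]; F=h/2/np.tan(np.radians(f['vfov'])/2)
    return np.array([[F,0,f['cx']],[0,F,f['cy']],[0,0,1.]])
def ray(f,uv):
    n=cv2.undistortPoints(np.array(uv,float).reshape(-1,1,2),K(f),np.array(f['dist'],float)).reshape(-1,2)
    return np.c_[n,np.ones(len(n))]
def at_z(f,uv,z):
    R=np.array(f['R']);t=np.array(f['t']);d=ray(f,uv)@R;c=-R.T@t
    return c+d*((z-c[2])/d[:,2])[:,None]
def cloud(f):
    h,w=f['z_map'].shape;u,v=np.meshgrid(np.arange(w),np.arange(h))
    r=ray(f,np.c_[u.ravel(),v.ravel()])*f['z_map'].reshape(-1,1)
    return ((r-np.array(f['t']))@np.array(f['R'])).reshape(h,w,3)
def proj(f,X):
    return cv2.projectPoints(np.array(X,float).reshape(-1,3),cv2.Rodrigues(np.array(f['R'],float))[0],np.array(f['t'],float),K(f),np.array(f['dist'],float))[0].reshape(-1,2)
def save(f,name,box=None,s=1):
    im=f['color'][:,:,::-1]
    if box: im=im[box[1]:box[3],box[0]:box[2]]
    cv2.imwrite(f'pics/{name}.png',cv2.resize(im,None,fx=s,fy=s,interpolation=cv2.INTER_CUBIC))
E
python3 - <<'E'
from h import *
for n in('top','scene'):
    f=grab(n);save(f,n+'0',s=1.25);print(n,-np.array(f['R']).T@f['t'],f['vfov'])
s=sensors.sense();print(s['tool_pos'],s['ee_rot'],s['wrist_force'],s['grip_width'])
E
```

```text
pics
top [ 0.30963998 -0.00432668  1.11275548] 53.79593281435525
scene [ 1.2138413  -0.24526845  0.87177372] 48.046497746006
[ 0.19759051 -0.59259949  0.23076934] [[ 9.48679428e-01  3.16239270e-01 -2.57940920e-04]
 [ 3.16239363e-01 -9.48678840e-01  1.05993963e-03]
 [ 9.04914413e-05 -1.08711399e-03 -9.99999405e-01]] [-0.24575226  0.22302799 -1.04412122] 0.08539016881667354
```

View pics/top0.png

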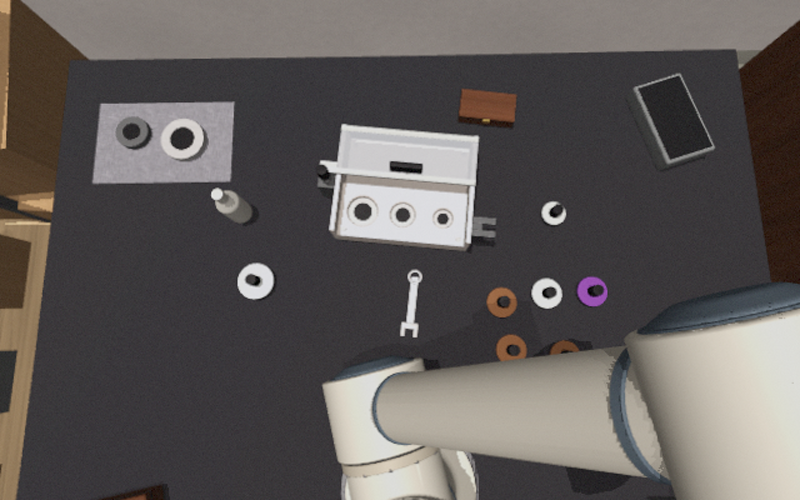

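View pics/scene0.png

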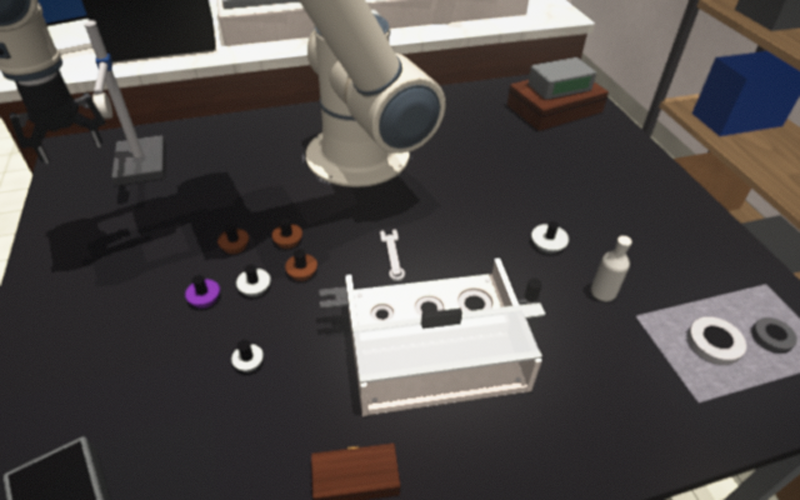

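Three white lids: large at (255,282), medium at (547,292) between brown and purple decoys, small at (553,212) in the enlarged top view. The pin is at (322,172), the notch at (484,228) and the cover fin at (405,167). Next I take numbers from the depth and an enlarged crop.

Run:
```python
from h import *
f=load('top');P=cloud(f);save(f,'crop0',(245,90,410,205),4.8)
hsv=cv2.cvtColor(f['color'],cv2.COLOR_RGB2HSV)
for n,(u,v) in dict(A=(255,282),B=(547,292),C=(553,212)).items():
    u/=1.25;v/=1.25
    m=np.zeros((400,640),bool);m[int(v)-22:int(v)+22,int(u)-22:int(u)+22]=1
    m2=m&(hsv[...,2]>140)&(hsv[...,1]<60)
    c=max(cv2.findContours(m2.astype(np.uint8),cv2.RETR_EXTERNAL,cv2.CHAIN_APPROX_NONE)[0],key=len)
    c=cv2.convexHull(c).reshape(-1,2).astype(float)
    W=at_z(f,c,.019)[:,:2]
    A=np.c_[2*W,np.ones(len(W))];s=np.linalg.lstsq(A,(W**2).sum(1),rcond=None)[0]
    k=P[m&(P[...,2]>.047)&(P[...,2]<.07)]
    print(n,'flange',s[:2],'diam',2*np.sqrt(s[2]+s[:2]@s[:2]),'knobtop',np.median(k,0),len(k))
for n,(u0,v0,u1,v1) in dict(pin=(250,125,268,145),fin=(305,125,345,145)).items():
    q=P[v0:v1,u0:u1].reshape(-1,3);z=np.percentile(q[:,2],97);k=q[abs(q[:,2]-z)<.006]
    print(n,k.mean(0),k.min(0),k.max(0))
```

```text
A flange [0.44115334 0.33669138] diam 0.08002293775106384 knobtop [0.44064118 0.33557744 0.05631198] 68
B flange [ 0.40279505 -0.30948487] diam 0.06609572361219168 knobtop [ 0.40252937 -0.30980449  0.05619371] 65
C flange [ 0.58543661 -0.33777925] diam 0.05398959725991417 knobtop [ 0.58399589 -0.33700016  0.05671308] 62
pin [0.65280066 0.17239223 0.14470946] [0.64104341 0.16097978 0.1405085 ] [0.66391771 0.18353581 0.14860148]
fin [ 0.66351605 -0.00191266  0.13359739] [ 0.65358886 -0.03561315  0.12964184] [0.67366006 0.03229726 0.13827685]
```

View pics/crop0.png

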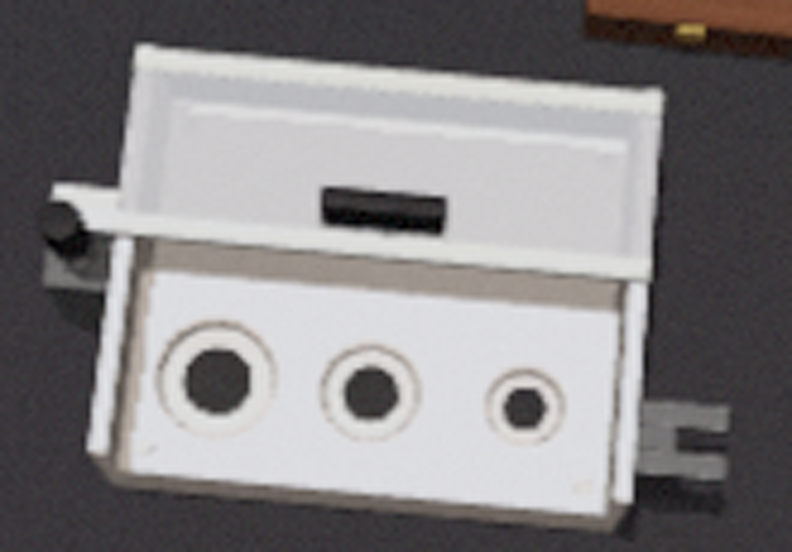

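Run:
```python
from h import *
f=load('top');c=lambda L:(np.array(L,float)+.5)/4.8-.5+np.array([245,90])
W=at_z(f,c([(218,378),(370,392),(526,406)]),.05);print(W)
d=W[0]-W[2];yaw=np.arctan2(-d[0],d[1]);print('yaw deg',np.degrees(yaw),[np.linalg.norm(W[i]-W[i+1]) for i in(0,1)])
R=np.array([[np.cos(yaw),-np.sin(yaw)],[np.sin(yaw),np.cos(yaw)]])
loc=lambda p:(np.array(p)[...,:2]-W[1,:2])@R
N=at_z(f,c([(728,441),(678,438),(690,439)]),.085);print('notch',N,loc(N))
print('cheek corners',loc(at_z(f,c([(137,45),(663,90),(88,452),(632,500)]),.095)))
print('pin',loc([.6528,.1724]),'fin',loc([.6635,-.0019]))
print('toolyaw', np.degrees(np.arctan2(.31624,.94868)))
P=cloud(f); q=P[180:200,385:400];
```

```text
[[ 0.58987356  0.09469919  0.05      ]
 [ 0.58000678  0.00682367  0.05      ]
 [ 0.57011324 -0.08311059  0.05      ]]
yaw deg -6.341363409088201 [np.float64(0.08842771268096694), np.float64(0.09047681035265978)]
notch [[ 0.53955178 -0.19219945  0.085     ]
 [ 0.54174893 -0.16449986  0.085     ]
 [ 0.54106197 -0.17114314  0.085     ]] [[-0.018225   -0.20227372]
 [-0.01910077 -0.17450094]
 [-0.01904976 -0.18117944]]
cheek corners [[ 0.1800019   0.15083576]
 [ 0.18073316 -0.15114908]
 [-0.05965127  0.14951993]
 [-0.05859729 -0.15043834]]
pin [0.05405962 0.17260339] fin [0.08394591 0.00055169]
toolyaw 18.43567356304003
```

```bash
python3 -m inch '[[[0.5,0.7,0],1],[[0.5,0.7,0],1],[[0.5,0.7,0],1],[[0.5,0.7,0],1],[[0.5,0.7,0],1],[[0.5,0.7,0],1],[[0.5,0.7,0],1],[[0.5,0.7,0],1],[[0,0,0],1],[[0,0,0],1]]' 1 60
cat > w.py <<'E'
import sys
from h import *
# usage: w.py x y z : shift to go in units, plus yaw of tool y
s=sensors.sense();p=np.array(s['tool_pos']);r=np.array(s['ee_rot']);g=np.array([float(a) for a in sys.argv[1:4]])
a=np.degrees(np.arctan2(r[1,1],r[0,1]))
print('t',round(s['t'],1),'tcp',p.round(4),'shift',((g-p)/.05).round(3),'turn',round((-6.34-a)/6,2),'tilt',r[:2,2].round(4),'F',np.round(s['wrist_force'],1),'w',round(s['grip_width'],4))
E
python3 w.py .4027 -.3096 .11
```

```text
t: 1.1
tool_pos: [0.3983, -0.3116, 0.2311]
ee_rot: [[0.194, 0.981, -0.0], [0.981, -0.194, 0.0], [0.0, -0.0, -1.0]]
wrist_force: [-0.8, -1.6, 1.4]
grip_width: 0.0852
grip_force: 0.0
t 1.1 tcp [ 0.3983 -0.3116  0.2311] shift [ 0.088  0.039 -2.423] turn 0.81 tilt [-0.0003  0.0003] F [-0.8 -1.6  1.4] w 0.0852
```

```bash
python3 -m inch '[[[0.09,0.04,-0.8],0.8],[[0,0,-0.8],0],[[0,0,-0.8],0],[[0,0,0],0],[[0,0,0],0]]'; python3 w.py .4027 -.3096 .026
python3 - <<'E'
from h import *
f=grab('wrist');save(f,'w1');g=grab('top');P=cloud(g)
for n,q in dict(A=(.4408,.3362),C=(.585,-.3375)).items():
    d=np.hypot(P[...,0]-q[0],P[...,1]-q[1]);m=(d<.06)&(P[...,2]>.047)&(P[...,2]<.065);print(n,m.sum(),np.median(P[m],0))
E
```

```text
t: 1.6
tool_pos: [0.4021, -0.3108, 0.1117]
ee_rot: [[0.118, 0.993, -0.001], [0.993, -0.118, 0.001], [0.001, -0.001, -1.0]]
wrist_force: [0.5, 0.0, 0.5]
grip_width: 0.0852
grip_force: 0.0
t 1.6 tcp [ 0.4021 -0.3108  0.1117] shift [ 0.012  0.025 -1.713] turn 0.07 tilt [-0.001  0.001] F [0.5 0.  0.5] w 0.0852
A 69 [0.44073956 0.33563969 0.05561902]
C 61 [ 0.58402254 -0.33634483  0.0561131 ]
```

View pics/w1.png

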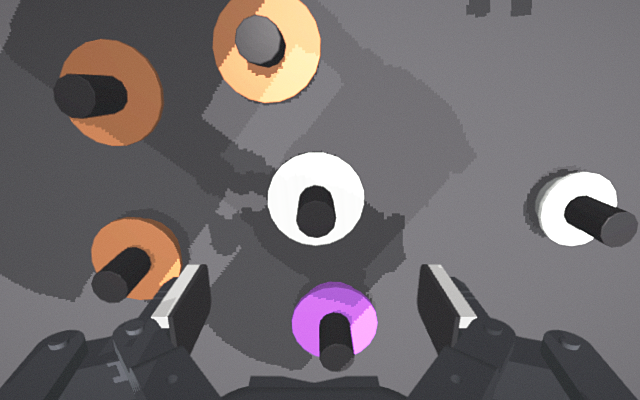

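The wrist view shows the white lid at (316,200) with the purple lid nearer the fingers at (335,322). I check this against the calibration.

Run:
```python
from h import *
f=load('wrist')
print('lid',at_z(f,[(316,199),(335,318),(578,209)],.02)); print('proj tcp down',proj(f,[[.4027,-.3096,.0],[.4027,-.3096,.057],[.4021,-.3108,.1117]]))
print('cam',-np.array(f['R']).T@f['t'])
hsv=cv2.cvtColor(f['color'],cv2.COLOR_RGB2HSV);m=((hsv[...,2]>190)&(hsv[...,1]<30)).astype(np.uint8);m[:,500:]=0;m[250:]=0
c=max(cv2.findContours(m,cv2.RETR_EXTERNAL,2)[0],key=len);c=cv2.convexHull(c).reshape(-1,2).astype(float)
W=at_z(f,c,.021)[:,:2];s=np.linalg.lstsq(np.c_[2*W,np.ones(len(W))],(W**2).sum(1),rcond=None)[0];print(s[:2],2*np.sqrt(s[2]+s[:2]@s[:2]))
```

```text
lid [[ 0.40471456 -0.30793747  0.02      ]
 [ 0.40805365 -0.40418768  0.02      ]
 [ 0.58615699 -0.33690625  0.02      ]]
proj tcp down [[313.3729785  193.2150698 ]
 [313.28169482 221.25978211]
 [312.10578189 268.76585728]]
cam [ 0.41192528 -0.2341787   0.25363276]
[ 0.40428483 -0.30835048] 0.0656250997095597
```

```bash
python3 -m inch '[[[0.03,0.035,-0.4],0.07],[[0,0,-0.4],0],[[0,0,-0.4],0],[[0,0,-0.3],0],[[0,0,-0.2],0],[[0,0,0],0],[[0,0,0],0]]'; python3 -m inch '[[[0,0,0],0],[[0,0,0],0],[[0,0,0],0],[[0,0,0],0],[[0,0,0],0],[[0,0,0],0]]' 0 60; python3 w.py .58 .0068 .2
```

```text
t: 2.4
tool_pos: [0.4041, -0.3096, 0.0273]
ee_rot: [[0.111, 0.994, 0.001], [0.994, -0.111, -0.001], [-0.001, 0.001, -1.0]]
wrist_force: [0.3, 0.1, 0.8]
grip_width: 0.0852
grip_force: 0.0
t: 3.0
tool_pos: [0.4037, -0.3092, 0.0266]
ee_rot: [[0.11, 0.994, 0.0], [0.994, -0.11, -0.0], [-0.0, 0.0, -1.0]]
wrist_force: [-1.3, 1.1, 6.7]
grip_width: 0.0224
grip_force: 58.4
t 3.0 tcp [ 0.4037 -0.3092  0.0266] shift [3.526 6.321 3.468] turn 0.0 tilt [ 0.0002 -0.0002] F [-1.3  1.1  6.7] w 0.0224
```

```bash
python3 -m inch '[[[0,0,0.6],0],[[0,0,0.8],0],[[0,0,0.9],0],[[0,0,0.7],0],[[0.35,0.7,0.4],0],[[0.4,0.8,0],0],[[0.4,0.8,0],0],[[0.4,0.8,0],0],[[0.4,0.8,0],0],[[0.4,0.8,0],0]]'; python3 -m inch '[[[0.4,0.8,0],0],[[0.4,0.7,0],0],[[0.3,0.1,0],0],[[0,0,0],0],[[0,0,0],0],[[0,0,0],0]]'; python3 w.py .58 .0068 .12
```

```text
t: 4.0
tool_pos: [0.5215, -0.0723, 0.1963]
ee_rot: [[0.11, 0.994, -0.0], [0.994, -0.11, 0.0], [0.0, -0.0, -1.0]]
wrist_force: [0.6, -0.8, -1.1]
grip_width: 0.0225
grip_force: 59.3
t: 4.6
tool_pos: [0.5753, 0.0052, 0.1961]
ee_rot: [[0.111, 0.994, -0.001], [0.994, -0.111, -0.0], [-0.0, -0.001, -1.0]]
wrist_force: [-0.9, -0.1, -1.1]
grip_width: 0.0221
grip_force: 59.3
t 4.6 tcp [0.5753 0.0052 0.1961] shift [ 0.094  0.032 -1.522] turn 0.01 tilt [-0.001 -0.   ] F [-0.9 -0.1 -1.1] w 0.0221
```

```bash
python3 -m inch '[[[0.09,0.03,-0.5],0],[[0,0,-0.5],0],[[0,0,-0.5],0],[[0,0,0],0],[[0,0,0],0],[[0,0,0],0]]'; python3 w.py .58 .0068 .12
python3 - <<'E'
from h import *
f=grab('wrist');save(f,'w2');s=sensors.sense();p=s['tool_pos']
print(proj(f,[[p[0],p[1],p[2]],[.58,.0068,.05],[.5701,-.083,.05],[.5899,.0947,.05]]))
E
```

```text
t: 5.2
tool_pos: [0.5812, 0.0069, 0.1227]
ee_rot: [[0.111, 0.994, 0.002], [0.994, -0.111, -0.0], [0.0, 0.002, -1.0]]
wrist_force: [-0.8, -0.3, -0.5]
grip_width: 0.0226
grip_force: 59.2
t 5.2 tcp [0.5812 0.0069 0.1227] shift [-0.025 -0.003 -0.054] turn 0.01 tilt [ 0.0017 -0.0002] F [-0.8 -0.3 -0.5] w 0.0226
[[312.12980143 268.59515249]
 [310.26635877 213.2058501 ]
 [310.8563085  332.57426872]
 [309.94380463  64.74464367]]
```

View pics/w2.png

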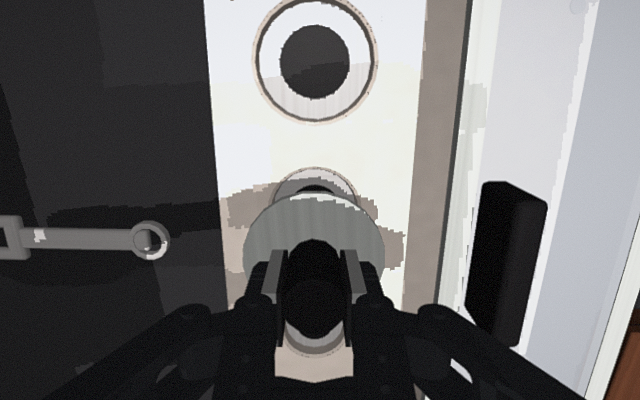

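Run:
```python
from h import *
from scipy.optimize import least_squares as L
f=load('wrist');save(f,'w2c',(230,120,400,300),4)
p=np.array(sensors.sense()['tool_pos'])
A=at_z(f,[(252,61),(378,61),(315,123)],.05);print('wellA pts',A)
```

```text
wellA pts [[0.55789675 0.10036231 0.05      ]
 [0.62803275 0.09252542 0.05      ]
 [0.58915988 0.06228754 0.05      ]]
```

View pics/w2c.png

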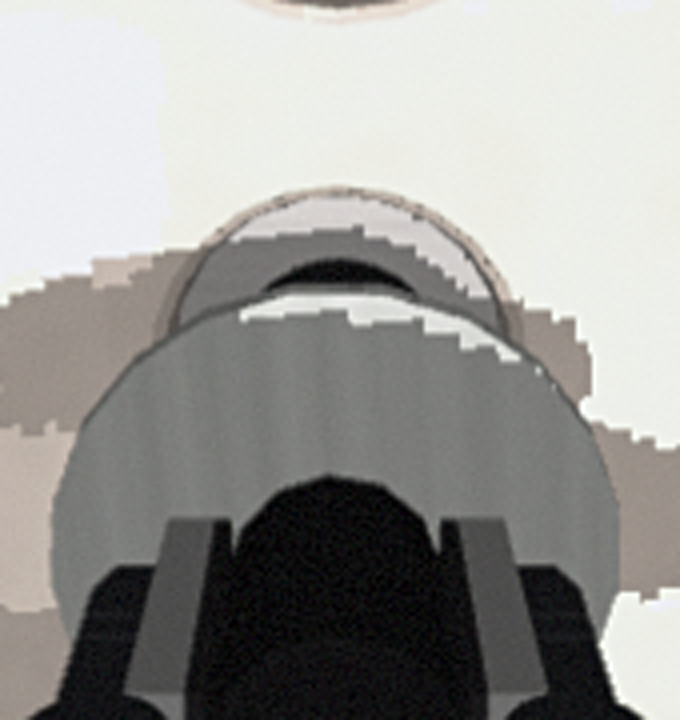

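Run:
```python
from h import *
from scipy.optimize import least_squares as L
f=load('wrist');p=np.array([.5812,.0069,.1227])
c=lambda l:(np.array(l,float)+.5)/4-.5+np.array([230,120])
def fit(uv,z,r):
    W=at_z(f,uv,z)[:,:2]; s=L(lambda q:np.hypot(*(W-q[:2]).T)-(r or q[2]),[*W.mean(0)-[0,.02],.03]);return s.x,np.abs(s.fun).max()
print('well',fit(c([(338,187),(190,265),(270,203),(410,203),(480,255),(505,300),(166,310)]),.05,.0285))
x=fit(c([(335,291),(55,520),(617,520),(80,430),(588,405),(160,345),(500,330)]),p[2]-.0056,.033);print('flange',x,x[0][:2]-p[:2])
print('wellA',fit([(252,61),(378,61),(315,123.5),(270,106),(360,106)],.05,None))
```

```text
well (array([0.58258519, 0.0078372 , 0.03      ]), np.float64(0.00038623775982018355))
flange (array([0.58236311, 0.00753579, 0.03      ]), np.float64(0.0011477173484130687)) [0.00116311 0.00063579]
wellA (array([0.59298445, 0.09655621, 0.03543787]), np.float64(0.0006671585573901351))
```

```bash
python3 -m inch '[[[0,0.01,-0.3],0],[[0,0,-0.3],0],[[0,0,-0.2],0],[[0,0,-0.1],0],[[0,0,0],0],[[0,0,0],0],[[0,0,0],0]]'; python3 -m inch '[[[0,0,-0.06],0],[[0,0,-0.06],0],[[0,0,-0.06],0],[[0,0,0],0],[[0,0,0],0]]' - 80;  python3 w.py .58 .0068 .0606
```

```text
t: 5.95
tool_pos: [0.5811, 0.0078, 0.0769]
ee_rot: [[0.111, 0.994, 0.001], [0.994, -0.111, -0.0], [0.0, 0.001, -1.0]]
wrist_force: [0.4, 0.0, -1.0]
grip_width: 0.0224
grip_force: 59.2
t: 6.45
tool_pos: [0.5805, 0.0078, 0.0671]
ee_rot: [[0.11, 0.994, -0.0], [0.994, -0.11, 0.0], [-0.0, -0.0, -1.0]]
wrist_force: [0.1, -0.2, -1.1]
grip_width: 0.0223
grip_force: 79.1
t 6.5 tcp [0.5805 0.0078 0.0671] shift [-0.011 -0.021 -0.131] turn -0.0 tilt [-0.0004  0.    ] F [ 0.1 -0.2 -1.1] w 0.0223
```

```bash
python3 -m inch '[[[0,0,-0.05],0],[[0,0,-0.05],0],[[0,0,0],0],[[0,0,0],0]]';python3 -m inch '[[[0,0,-0.03],0],[[0,0,0],0],[[0,0,0],0]]';  python3 w.py .58 .0068 .0606
```

```text
t: 6.85
tool_pos: [0.5806, 0.0078, 0.0622]
ee_rot: [[0.11, 0.994, -0.0], [0.994, -0.11, 0.0], [-0.0, -0.0, -1.0]]
wrist_force: [-0.3, -0.5, -2.7]
grip_width: 0.0221
grip_force: 79.1
t: 7.15
tool_pos: [0.5806, 0.0078, 0.0608]
ee_rot: [[0.11, 0.994, -0.0], [0.994, -0.11, -0.0], [-0.0, -0.0, -1.0]]
wrist_force: [-0.8, -0.0, 1.8]
grip_width: 0.0219
grip_force: 79.3
t 7.2 tcp [0.5806 0.0078 0.0608] shift [-0.013 -0.021 -0.004] turn 0.0 tilt [-0.0001 -0.    ] F [-0.8 -0.   1.8] w 0.0219
```

```bash
for i in 1 2; do python3 -m inch '[[[0,0,-0.03],0],[[0,0,0],0]]' | sed -n '2p;4,6p'; done
```

```text
tool_pos: [0.5807, 0.0078, 0.0606]
wrist_force: [-8.7, 0.1, 27.0]
grip_width: 0.0221
grip_force: 82.6
tool_pos: [0.5808, 0.0078, 0.0605]
wrist_force: [-17.0, 1.7, 54.6]
grip_width: 0.0221
grip_force: 85.6
```

```bash
python3 -m inch '[[[0,0,0.055],0],[[0,0,0],0],[[0,0,0],0]]';python3 -m inch '[[[0,0,0],0],[[0,0,0],0],[[0,0,0],0],[[0,0,0],0],[[0,0,0.5],0],[[0,0,0.9],0],[[0,0,0.9],0],[[0,0,0],0]]' 0.6 60;  python3 w.py .5847 -.3370 .15
cat > look.py <<'E'
from h import *
g=grab('top');P=cloud(g)
for n,q in dict(A=(.4408,.3362),C=(.585,-.3375)).items():
    d=np.hypot(P[...,0]-q[0],P[...,1]-q[1]);m=(d<.07)&(P[...,2]>.047)&(P[...,2]<.065);print(n,m.sum(),m.sum() and np.median(P[m],0))
d=np.hypot(P[...,0]-.58,P[...,1]-.0068);m=(d<.03)&(P[...,2]>.083);print('B home?',m.sum(),m.sum() and np.median(P[m],0))
E
python3 look.py
```

```text
t: 7.85
tool_pos: [0.5809, 0.0078, 0.0606]
ee_rot: [[0.11, 0.994, 0.0], [0.994, -0.11, -0.0], [0.0, 0.0, -1.0]]
wrist_force: [-2.3, -0.0, 9.4]
grip_width: 0.022
grip_force: 80.2
t: 8.65
tool_pos: [0.5835, 0.0076, 0.1811]
ee_rot: [[0.11, 0.994, 0.009], [0.994, -0.11, -0.001], [0.0, 0.009, -1.0]]
wrist_force: [0.2, -0.5, -0.8]
grip_width: 0.0515
grip_force: 0.0
t 8.7 tcp [0.5835 0.0076 0.1811] shift [ 0.023 -6.892 -0.622] turn -0.0 tilt [ 0.0088 -0.0008] F [ 0.2 -0.5 -0.8] w 0.0515
A 10 [0.44916777 0.3363501  0.05672173]
C 61 [ 0.58383596 -0.33636319  0.0555783 ]
B home? 1163 [0.57683416 0.00677211 0.56525928]
```

```bash
python3 -m inch '[[[0,-0.6,0],0],[[0,-0.9,0],0],[[0,-0.9,0],0],[[0,-0.9,0],0],[[0,-0.9,0],0],[[0,-0.9,0],0],[[0,-0.9,0],0],[[0,-0.9,0],0],[[0,0,-0.7],0],[[0,0,-0.7],0]]' 0.8; python3 -m inch '[[[0,0,0],0],[[0,0,0],0],[[0,0,0],0]]' >/dev/null; python3 w.py .5857 -.3374 .026
cat > wl.py <<'E'
import sys
from h import *
# white disc nearest to x y, of diameter d, seen by wrist
x,y,d=map(float,sys.argv[1:4]);f=grab('wrist')
hsv=cv2.cvtColor(f['color'],cv2.COLOR_RGB2HSV);m=((hsv[...,2]>120)&(hsv[...,1]<40)).astype(np.uint8)
u,v=proj(f,[[x,y,.021]])[0].astype(int);r=np.zeros_like(m);cv2.circle(r,(int(u),int(v)),75,1,-1);m&=r
c=max(cv2.findContours(m,cv2.RETR_EXTERNAL,2)[0],key=cv2.contourArea);c=cv2.convexHull(c).reshape(-1,2).astype(float)
W=at_z(f,c,.021)[:,:2];s=np.linalg.lstsq(np.c_[2*W,np.ones(len(W))],(W**2).sum(1),rcond=None)[0];print('wrist',s[:2],2*np.sqrt(s[2]+s[:2]@s[:2]),d)
E
python3 wl.py .5857 -.3374 .054; python3 look.py
```

```text
t: 9.7
tool_pos: [0.5803, -0.3388, 0.1039]
ee_rot: [[0.113, 0.994, 0.001], [0.994, -0.113, -0.0], [-0.0, 0.001, -1.0]]
wrist_force: [0.9, 0.3, -0.1]
grip_width: 0.0682
grip_force: 0.0
t 10.0 tcp [ 0.5815 -0.3374  0.1071] shift [ 8.400e-02 -1.000e-03 -1.622e+00] turn -0.0 tilt [ 0.0015 -0.0011] F [-0.5 -0.2 -0.1] w 0.0683
wrist [ 0.5897698  -0.32667003] 0.08290848608714993 0.054
A 65 [0.44080589 0.33603453 0.05603809]
C 0 0
B home? 0 0
```

Run:
```python
from h import *
f=load('top');P=cloud(f);w=load('wrist')
u,v=proj(f,[[.58,.0068,.091]])[0];print(u,v);print(P[int(v)-8:int(v)+9:4,int(u)-8:int(u)+9:4,2].round(3))
im=np.vstack([cv2.resize(f['color'][100:200,250:410],(640,400)),w['color']])[:,:,::-1];cv2.imwrite('pics/c2.png',cv2.resize(im,(480,600)))
```

```text
321.4781975276821 167.4869548550891
[[0.767 0.77  0.77  0.772 0.774]
 [0.766 0.766 0.768 0.771 0.772]
 [0.762 0.765 0.766 0.767 0.77 ]
 [0.761 0.76  0.764 0.765 0.767]
 [0.755 0.758 0.76  0.761 0.764]]
```

View pics/c2.png

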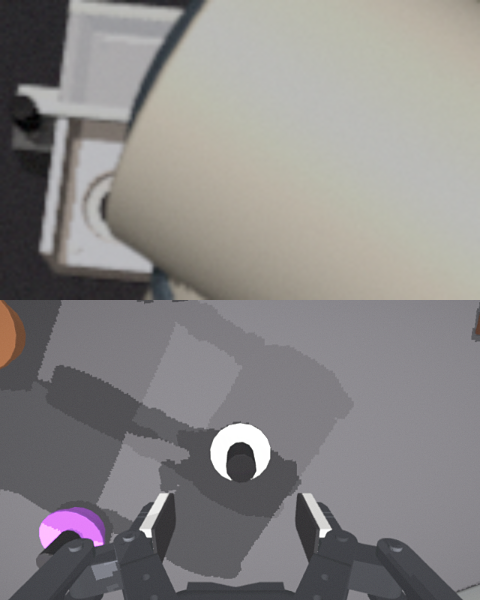

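The top camera is blocked by the arm. The wrist view shows the small lid at about (320,204) in full pixels, as expected.

```bash
sed -i 's/>120/>190/;s/,75,1/,60,1/' wl.py; python3 wl.py .5857 -.3374 .054;python3 w.py .5857 -.3374 .026
```

```text
wrist [ 0.58687423 -0.33670372] 0.0537638268636066 0.054
t 10.2 tcp [ 0.5814 -0.3374  0.1071] shift [ 0.086 -0.    -1.623] turn -0.0 tilt [ 0.0019 -0.0014] F [-0.2  0.6 -0.5] w 0.0681
```

```bash
python3 -m inch '[[[0.086,0,-0.4],0],[[0,0,-0.4],0],[[0,0,-0.4],0],[[0,0,-0.25],0],[[0,0,-0.16],0],[[0,0,0],0],[[0,0,0],0]]'; python3 -m inch '[[[0,0,0],0],[[0,0,0],0],[[0,0,0],0],[[0,0,0],0],[[0,0,0],0]]' 0 80; python3 w.py .5705 -.0825 .12
```

```text
t: 10.85
tool_pos: [0.5854, -0.3374, 0.0258]
ee_rot: [[0.11, 0.994, 0.001], [0.994, -0.11, -0.001], [-0.0, 0.001, -1.0]]
wrist_force: [0.4, 0.2, 0.1]
grip_width: 0.0686
grip_force: 0.0
t: 11.35
tool_pos: [0.5852, -0.3374, 0.0257]
ee_rot: [[0.11, 0.994, 0.001], [0.994, -0.11, -0.001], [-0.0, 0.001, -1.0]]
wrist_force: [-1.2, 1.4, 7.3]
grip_width: 0.0221
grip_force: 78.0
t 11.3 tcp [ 0.5852 -0.3374  0.0257] shift [-0.295  5.097  1.885] turn 0.0 tilt [ 0.0007 -0.0005] F [-1.2  1.4  7.3] w 0.0221
```

```bash
python3 -m inch '[[[0,0,0.5],0],[[0,0,0.8],0],[[0,0,0.9],0],[[0,0,0.5],0],[[-0.05,0.7,0],0],[[-0.05,0.9,0],0],[[-0.05,0.9,0],0],[[-0.05,0.9,0],0],[[-0.05,0.9,0],0],[[-0.04,0.8,0],0]]'; python3 -m inch '[[[0,0,-0.5],0],[[0,0,0],0],[[0,0,0],0],[[0,0,0],0]]' ; python3 w.py .5707 -.0821 .0725
python3 - <<'E'
from h import *
f=grab('wrist');save(f,'w3c',(230,100,400,300),3)
E
```

```text
t: 12.35
tool_pos: [0.57, -0.0801, 0.1602]
ee_rot: [[0.11, 0.994, 0.0], [0.994, -0.11, 0.0], [0.0, 0.0, -1.0]]
wrist_force: [0.5, 0.1, 0.3]
grip_width: 0.0225
grip_force: 78.5
t: 12.75
tool_pos: [0.571, -0.0831, 0.1358]
ee_rot: [[0.112, 0.994, 0.001], [0.994, -0.112, -0.0], [-0.0, 0.001, -1.0]]
wrist_force: [0.1, -0.3, -1.2]
grip_width: 0.0219
grip_force: 78.5
t 12.8 tcp [ 0.571  -0.0831  0.1358] shift [-0.005  0.02  -1.267] turn 0.01 tilt [ 0.0009 -0.0003] F [ 0.1 -0.3 -1.2] w 0.0219
```

View pics/w3c.png

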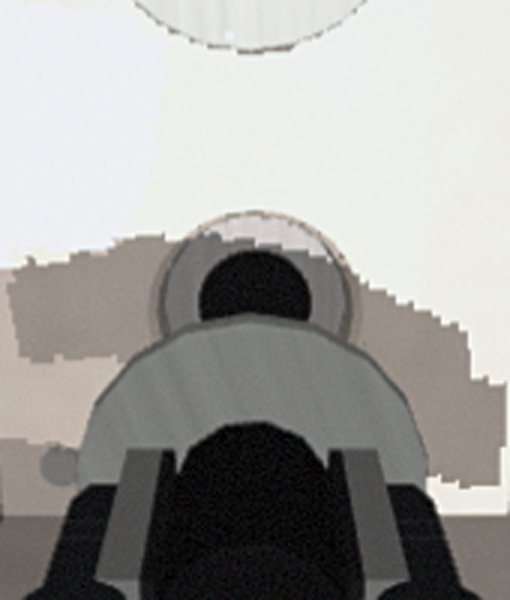

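```bash
cat > fit.py <<'E'
from h import *
from scipy.optimize import least_squares as L
def run(box,s,well,flange,p,zf,rf):
    f=load('wrist');c=lambda l:(np.array(l,float)+.5)/s-.5+np.array(box)
    def fit(uv,z,r):
        W=at_z(f,uv,z)[:,:2]; q=L(lambda q:np.hypot(*(W-q[:2]).T)-(r or q[2]),[*W.mean(0)-[0,.02],.03]);return q.x,np.abs(q.fun).max()
    w=fit(c(well),.05,None);a=fit(c(flange),p[2]+zf,rf);print('well',w,'flange',a,'a-tcp',a[0][:2]-np.array(p[:2]),'units to go',(w[0]-a[0])[:2]/.05)
E
python3 - <<'E'
from fit import run
run((230,100),3,[(257,212),(162,290),(354,290),(184,247),(327,240)],[(252,319),(95,400),(415,400),(125,362),(385,360),(427,455),(78,455)],(.571,-.0831,.1358),-.0047,.027)
E
```

```text
well (array([ 0.57349435, -0.08059795,  0.02148593]), np.float64(0.00019563389209566184)) flange (array([ 0.57211063, -0.08194373,  0.03      ]), np.float64(0.0007167160952919853)) a-tcp [0.00111063 0.00115627] units to go [0.02767435 0.0269156 ]
```

```bash
python3 -m inch '[[[0.015,0.022,-0.3],0],[[0,0,-0.3],0],[[0,0,-0.3],0],[[0,0,-0.2],0],[[0,0,-0.1],0],[[0,0,0],0],[[0,0,0],0],[[0,0,0],0]]'; python3 -m inch '[[[0,0,-0.06],0],[[0,0,-0.06],0],[[0,0,-0.06],0],[[0,0,0],0],[[0,0,0],0]]';  python3 w.py .5707 -.0821 .0597
```

```text
t: 13.6
tool_pos: [0.5716, -0.0812, 0.0757]
ee_rot: [[0.11, 0.994, 0.001], [0.994, -0.11, -0.0], [-0.0, 0.001, -1.0]]
wrist_force: [-0.6, 0.7, -0.8]
grip_width: 0.022
grip_force: 78.5
t: 14.1
tool_pos: [0.5711, -0.081, 0.0659]
ee_rot: [[0.11, 0.994, -0.0], [0.994, -0.11, 0.0], [0.0, -0.0, -1.0]]
wrist_force: [0.6, -0.6, -0.3]
grip_width: 0.0221
grip_force: 78.8
t 14.1 tcp [ 0.5711 -0.081   0.0659] shift [-0.008 -0.021 -0.123] turn 0.0 tilt [-0.0004  0.0001] F [ 0.6 -0.6 -0.3] w 0.0221
```

```bash
python3 -m inch '[[[0,0,-0.05],0],[[0,0,-0.05],0],[[0,0,0],0],[[0,0,0],0]]'|sed -n '2p;4,6p';for i in 1 2; do python3 -m inch '[[[0,0,-0.03],0],[[0,0,0],0],[[0,0,0],0]]'|sed -n '2p;4,6p'; done
```

```text
tool_pos: [0.5712, -0.0811, 0.0609]
wrist_force: [0.1, -0.3, -1.4]
grip_width: 0.0223
grip_force: 78.8
tool_pos: [0.5712, -0.0811, 0.0597]
wrist_force: [-1.5, 1.0, 5.6]
grip_width: 0.0223
grip_force: 79.6
tool_pos: [0.5713, -0.0811, 0.0596]
wrist_force: [-8.9, 2.1, 32.2]
grip_width: 0.0224
grip_force: 82.7
```

```bash
python3 -m inch '[[[0,0,0.035],0],[[0,0,0],0],[[0,0,0],0],[[0,0,0],0]]' |sed -n '2p;4,6p';python3 -m inch '[[[0,0,0],0],[[0,0,0],0],[[0,0,0],0],[[0,0,0],0],[[0,0,0.5],0],[[0,0,0.9],0],[[0,0,0.9],0],[[-0.5,0.5,0],0],[[-0.7,0.7,0],0],[[-0.7,0.7,0],0]]' 0.6;python3 -m inch '[[[-0.7,0.7,0],0],[[0,0.9,0],0],[[0,0.9,0],0],[[0,0.9,0],0],[[0,0.9,0],0],[[0,0.9,0],0],[[0,0.9,0],0],[[0,0,0],0],[[0,0,0],0]]' 0.9;  python3 w.py .441 .3363 .026; python3 look.py;  python3 wl.py .441 .3363 .08
```

```text
tool_pos: [0.5713, -0.0811, 0.0597]
wrist_force: [-1.2, 1.1, 3.6]
grip_width: 0.0217
grip_force: 78.7
t: 16.5
tool_pos: [0.4751, 0.0146, 0.175]
ee_rot: [[0.112, 0.994, 0.001], [0.994, -0.112, 0.0], [0.0, 0.001, -1.0]]
wrist_force: [0.1, 0.5, 0.9]
grip_width: 0.0514
grip_force: 0.0
t: 17.4
tool_pos: [0.4408, 0.3196, 0.1745]
ee_rot: [[0.108, 0.994, -0.0], [0.994, -0.108, -0.0], [-0.0, -0.0, -1.0]]
wrist_force: [1.1, -0.2, 0.2]
grip_width: 0.0765
grip_force: 0.0
t 17.4 tcp [0.4408 0.3196 0.1745] shift [ 0.004  0.334 -2.97 ] turn -0.02 tilt [-0.0003 -0.0004] F [ 1.1 -0.2  0.2] w 0.0765
A 70 [0.44061855 0.3359573  0.05539634]
C 0 0
B home? 64 [0.57857317 0.00820947 0.08981466]
wrist [0.442952   0.33733767] 0.07930449091051171 0.08
```

Lid A has not moved, and lid B's knob top reads 0.090 (home). Now I grasp A.

```bash
python3 -m inch '[[[0.01,0.33,-0.6],0],[[0,0,-0.7],0],[[0,0,-0.7],0],[[0,0,-0.5],0],[[0,0,-0.3],0],[[0,0,-0.15],0],[[0,0,0],0],[[0,0,0],0]]'; python3 -m inch '[[[0,0,0],0],[[0,0,0],0],[[0,0,0],0],[[0,0,0],0],[[0,0,0],0],[[0,0,0],0]]' 0 80; python3 w.py .591 .0963 .135
```

```text
t: 18.3
tool_pos: [0.4422, 0.3352, 0.028]
ee_rot: [[0.111, 0.994, 0.001], [0.994, -0.111, 0.0], [0.0, 0.001, -1.0]]
wrist_force: [-0.5, -0.5, 1.0]
grip_width: 0.0766
grip_force: 0.0
t: 18.9
tool_pos: [0.4419, 0.3355, 0.0279]
ee_rot: [[0.11, 0.994, 0.001], [0.994, -0.11, 0.0], [0.0, 0.001, -1.0]]
wrist_force: [-2.1, -2.4, 10.6]
grip_width: 0.0219
grip_force: 77.8
t 18.9 tcp [0.4419 0.3355 0.0279] shift [ 2.982 -4.785  2.142] turn -0.0 tilt [0.0006 0.0003] F [-2.1 -2.4 10.6] w 0.0219
```

```bash
python3 -m inch '[[[0,0,0.5],0],[[0,0,0.8],0],[[0,0,0.9],0],[[0,0,0.5],0],[[0,-0.7,0],0],[[0,-0.9,0],0],[[0,-0.9,0],0],[[0,-0.9,0],0],[[0.4,-0.8,0],0],[[0.6,-0.5,0],0]]'; python3 -m inch '[[[0.8,-0.09,0],0],[[0.8,0,0],0],[[0.4,0,0],0],[[0,0,-0.5],0],[[0,0,0],0],[[0,0,0],0],[[0,0,0],0]]' ; python3 w.py .591 .0963 .074
python3 - <<'E'
from h import *
f=grab('wrist');save(f,'w4c',(220,100,420,300),3)
E
```

```text
t: 19.9
tool_pos: [0.4906, 0.098, 0.1625]
ee_rot: [[0.111, 0.994, -0.001], [0.994, -0.111, -0.0], [-0.0, -0.001, -1.0]]
wrist_force: [1.0, 1.5, -1.4]
grip_width: 0.0219
grip_force: 78.7
t: 20.6
tool_pos: [0.5916, 0.096, 0.1382]
ee_rot: [[0.11, 0.994, 0.0], [0.994, -0.11, 0.0], [0.0, 0.0, -1.0]]
wrist_force: [-0.5, 0.3, -1.4]
grip_width: 0.022
grip_force: 78.8
t 20.6 tcp [0.5916 0.096  0.1382] shift [-0.012  0.005 -1.284] turn -0.0 tilt [0.0005 0.    ] F [-0.5  0.3 -1.4] w 0.022
```

View pics/w4c.png

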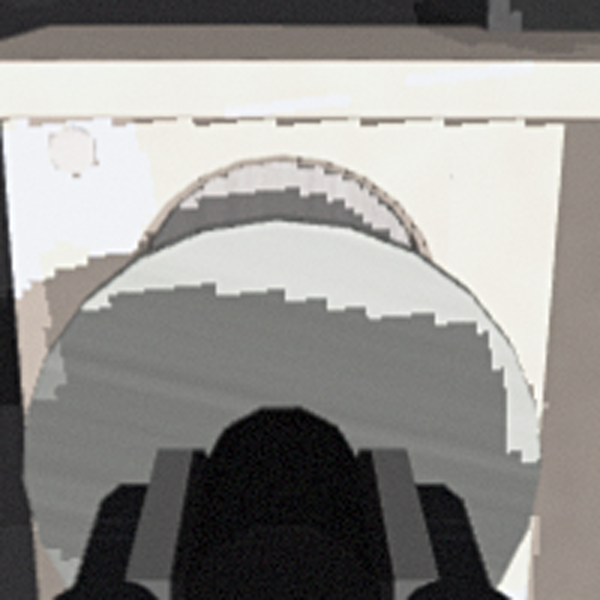

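Run:
```python
import fit
from h import *
W=[(285,156),(145,236),(430,245),(185,190),(385,187)];F=[(283,220),(100,283),(25,450),(541,440),(150,250),(430,258)]
f=load('wrist');c=lambda l:(np.array(l,float)+.5)/3-.5+np.array((220,100))
from scipy.optimize import least_squares as L
for P,z,r in((W,.05,.0353),(W,.05,.0346),(F,.1382-.0069,.04)):
    X=at_z(f,c(P),z)[:,:2];q=L(lambda q:np.hypot(*(X-q).T)-r,X.mean(0)-[0,.02]);print(q.x,q.fun.round(4))
```

```text
[0.59337789 0.09691435] [-0.0002  0.0001 -0.0001 -0.      0.0002]
[0.59350023 0.09782239] [-0.0004  0.0004  0.0002 -0.      0.0002]
[0.59264812 0.09780648] [-0.0002  0.0003 -0.0007 -0.0006  0.0001  0.0001]
```

```bash
python3 -m inch '[[[0.01,-0.005,-0.3],0],[[0,0,-0.3],0],[[0,0,-0.3],0],[[0,0,-0.2],0],[[0,0,-0.1],0],[[0,0,0],0],[[0,0,0],0],[[0,0,0],0]]'|sed -n '2p;4,6p'; python3 -m inch '[[[0,0,-0.06],0],[[0,0,-0.06],0],[[0,0,-0.06],0],[[0,0,0],0],[[0,0,0],0]]'|sed -n '2p;4,6p'
for i in 1; do python3 -m inch '[[[0,0,-0.05],0],[[0,0,0],0],[[0,0,0],0]]'|sed -n '2p;4,6p'; done
```

```text
tool_pos: [0.5926, 0.0957, 0.078]
wrist_force: [0.8, 0.3, -0.8]
grip_width: 0.0222
grip_force: 78.8
tool_pos: [0.5921, 0.0957, 0.0681]
wrist_force: [0.3, 0.0, -1.1]
grip_width: 0.0217
grip_force: 78.9
tool_pos: [0.5923, 0.0957, 0.0657]
wrist_force: [0.4, -0.3, -1.5]
grip_width: 0.0217
grip_force: 79.0
```

```bash
python3 -m inch '[[[0,0,-0.05],0],[[0,0,0],0],[[0,0,0],0]]'|sed -n '2p;4,6p';for i in 1 2; do python3 -m inch '[[[0,0,-0.03],0],[[0,0,0],0],[[0,0,0],0]]'|sed -n '2p;4,6p'; done
```

```text
tool_pos: [0.5922, 0.0957, 0.0632]
wrist_force: [0.1, 0.1, -0.2]
grip_width: 0.0216
grip_force: 79.0
tool_pos: [0.5923, 0.0957, 0.062]
wrist_force: [-1.5, 0.5, 4.9]
grip_width: 0.022
grip_force: 79.6
tool_pos: [0.5923, 0.0957, 0.0618]
wrist_force: [-8.4, -1.1, 31.2]
grip_width: 0.0218
grip_force: 82.3
```

```bash
python3 -m inch '[[[0,0,0.035],0],[[0,0,0],0],[[0,0,0],0],[[0,0,0],0]]' |sed -n '2p;4,6p';python3 -m inch '[[[0,0,0],0],[[0,0,0],0],[[0,0,0],0],[[0,0,0],0],[[0,0,0.5],0],[[0,0,0.9],0],[[0,0,0.9],0],[[0,0,0.5],0],[[0,0,0],0]]' 0.6|sed -n '2p;4,6p';python3 -m inch '[[[0.6,0.7,0],0],[[0.6,0.7,0],0],[[0,0.15,0],0],[[0,0,0],0],[[0,0,0],0]]' 0.9;  python3 w.py .653 .1724 .115
python3 - <<'E'
from h import *
f=grab('wrist');save(f,'w5');print(proj(f,[[.653,.1724,.145]]))
E
```

```text
tool_pos: [0.5922, 0.0957, 0.0619]
wrist_force: [-1.4, -0.2, 4.1]
grip_width: 0.0221
grip_force: 79.1
tool_pos: [0.5941, 0.0958, 0.206]
wrist_force: [0.1, 0.0, -1.4]
grip_width: 0.0512
grip_force: 0.0
t: 24.95
tool_pos: [0.6514, 0.1726, 0.2012]
ee_rot: [[0.11, 0.994, -0.002], [0.994, -0.11, -0.001], [-0.001, -0.002, -1.0]]
wrist_force: [0.1, 0.4, -0.5]
grip_width: 0.0769
grip_force: 0.0
t 24.9 tcp [0.6514 0.1726 0.2012] shift [ 0.033 -0.005 -1.724] turn -0.0 tilt [-0.0017 -0.0005] F [ 0.1  0.4 -0.5] w 0.0769
[[315.30942766 222.29919346]]
```

View pics/w5.png

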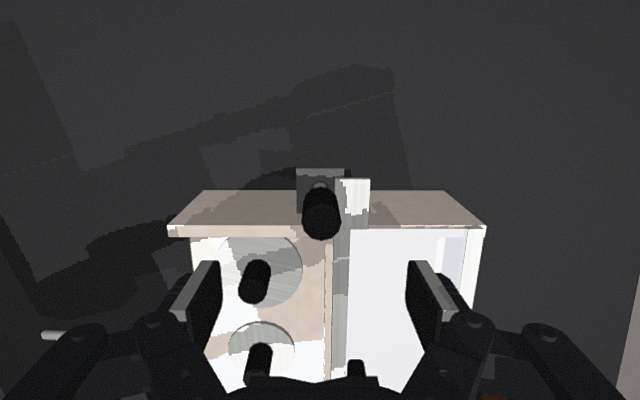

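The pin head is at (321,221), where predicted given the wrist camera's constant bias. Descending to grip it.

```bash
python3 -m inch '[[[0.035,-0.005,-0.5],0],[[0,0,-0.5],0],[[0,0,-0.4],0],[[0,0,-0.2],0],[[0,0,-0.12],0],[[0,0,0],0],[[0,0,0],0],[[0,0,0],0]]'|sed -n '2p;4,6p'; python3 -m inch '[[[0,0,0],0],[[0,0,0],0],[[0,0,0],0],[[0,0,0],0],[[0,0,0],0],[[0,0,0],0]]' 0 40|sed -n '2p;4,6p'; python3 -m inch '[[[0,0,0.15],0],[[0,0,0.2],0],[[0,0,0.2],0],[[0,0,0.2],0],[[0,0,0.3],0],[[0,0,0.4],0],[[0,0,0.4],0],[[0,0,0],0],[[0,0,0],0]]'|sed -n '2p;4,6p'
```

```text
tool_pos: [0.6545, 0.173, 0.1171]
wrist_force: [0.2, 0.2, 0.3]
grip_width: 0.0766
grip_force: 0.0
tool_pos: [0.6543, 0.1729, 0.1163]
wrist_force: [1.7, -0.6, 2.8]
grip_width: 0.0228
grip_force: 39.2
tool_pos: [0.6539, 0.1729, 0.209]
wrist_force: [-0.7, 0.5, -1.3]
grip_width: 0.023
grip_force: 39.5
```

```bash
python3 -m inch '[[[-0.28,-0.86,0],0],[[-0.28,-0.86,0],0],[[-0.28,-0.86,0],0],[[-0.28,-0.86,0],0],[[-0.28,-0.86,0],0],[[-0.28,-0.86,0],0],[[-0.28,-0.86,0],0],[[-0.28,-0.86,0],0],[[0,0,0],0],[[0,0,0],0]]'|sed -n '2p;4,6p';python3 -m inch '[[[0,0,-0.4],0],[[0,0,0],0],[[0,0,0],0],[[0,0,0],0]]'>/dev/null; python3 w.py .542 -.171 .185
python3 - <<'E'
from h import *
f=grab('wrist');save(f,'w6c',(210,120,450,320),3.3);print(proj(f,[[.542,-.170,.085],[.5396,-.1922,.085]]))
E
```

```text
tool_pos: [0.5412, -0.1717, 0.2077]
wrist_force: [-0.4, 0.5, -1.1]
grip_width: 0.0227
grip_force: 39.5
t 28.7 tcp [ 0.5424 -0.1705  0.189 ] shift [-0.007 -0.011 -0.08 ] turn -0.01 tilt [ 0.0003 -0.0001] F [0.2 0.4 0.2] w 0.0224
[[311.87317979 197.31392051]
 [311.98963788 226.37709402]]
```

View pics/w6c.png

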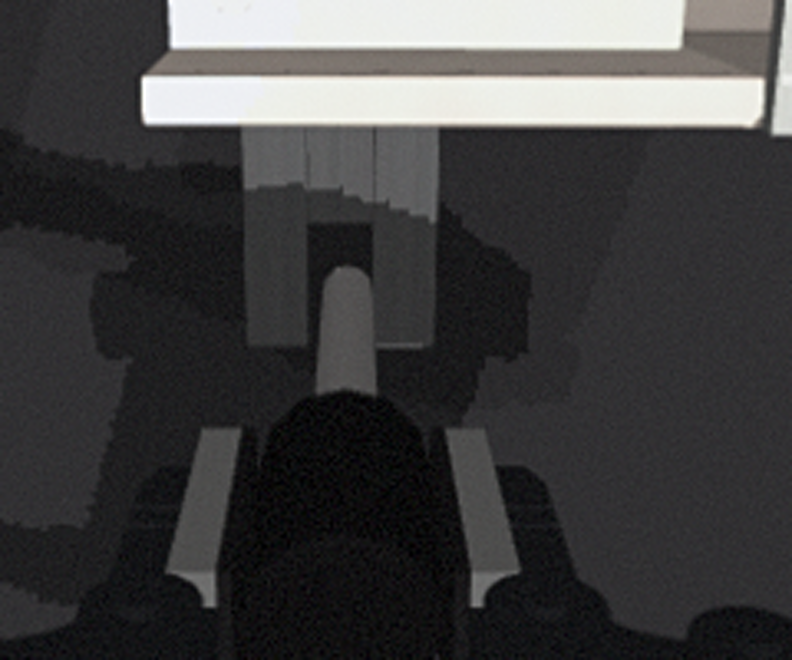

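Run:
```python
from h import *
f=load('wrist');c=lambda l:(np.array(l,float)+.5)/3.3-.5+np.array((210,120))
print('slot end, mid, outer',at_z(f,c([(340,222),(340,260),(341,346)]),.085)[:,:2])
print('tip +y edge',at_z(f,c([(347,266)]),.1027)[:,:2],at_z(f,c([(346.5,380)]),.151)[:,:2])
```

```text
slot end, mid, outer [[ 0.54342642 -0.16240424]
 [ 0.54248086 -0.17090174]
 [ 0.54048838 -0.19081138]]
tip +y edge [[ 0.54438378 -0.16675234]] [[ 0.54365186 -0.17076418]]
```

```bash
python3 -m inch '[[[-0.024,0.02,-0.2],0],[[0,0,-0.15],0],[[0,0,-0.15],0],[[0,0,-0.1],0],[[0,0,0],0],[[0,0,0],0]]'|sed -n '2p;4,6p';python3 - <<'E'
from h import *
f=grab('wrist');save(f,'w7c',(210,120,450,320),3.3)
E
```

```text
tool_pos: [0.5408, -0.1701, 0.1585]
wrist_force: [0.7, -0.4, 0.2]
grip_width: 0.0228
grip_force: 39.5
```

View pics/w7c.png

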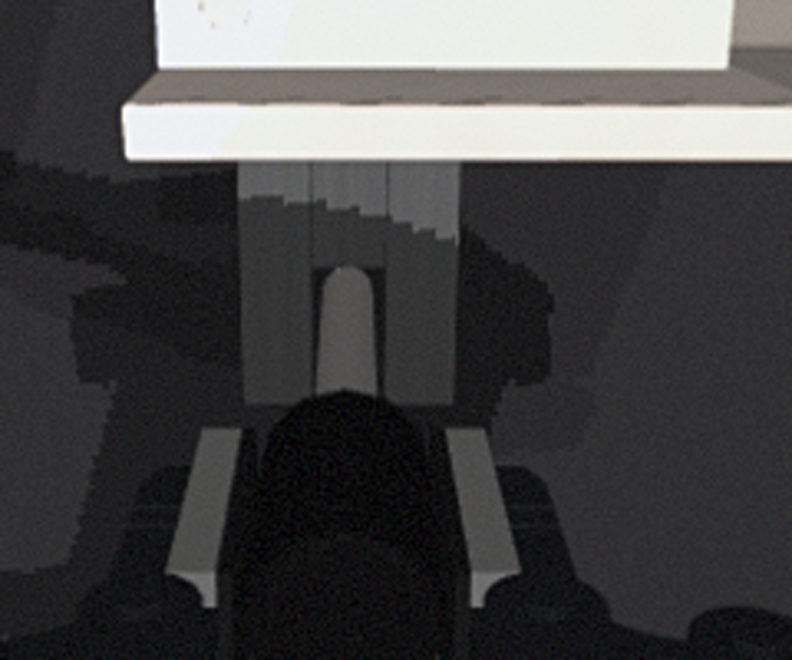

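```bash
python3 -m inch '[[[0,-0.015,-0.2],0],[[0,0,-0.25],0],[[0,0,-0.25],0],[[0,0,-0.25],0],[[0,0,-0.15],0],[[0,0,-0.1],0],[[0,0,0],0],[[0,0,0],0]]'|sed -n '2p;4,6p';python3 -m inch '[[[0,0,-0.02],0],[[0,0,0],0],[[0,0,0],0]]'|sed -n '2p;4,6p'
```

```text
tool_pos: [0.5409, -0.1709, 0.0987]
wrist_force: [0.6, -0.1, -0.3]
grip_width: 0.0231
grip_force: 39.5
tool_pos: [0.5409, -0.1708, 0.0978]
wrist_force: [-0.3, 0.1, 0.0]
grip_width: 0.0229
grip_force: 39.5
```

```bash
python3 -m inch '[[[0,0,-0.03],0],[[0,0,0],0],[[0,0,0],0]]'|sed -n '2p;4,6p';python3 -m inch '[[[0,0,0],0],[[0,0,0],0],[[0,0,0],0],[[0,0,0],0],[[0,0,0.4],0],[[0,0,0.8],0],[[0,0,0.8],0],[[0,0,0.5],0],[[0,0,0],0]]' 0.6 40|sed -n '2p;4,6p';python3 w.py .6645 -.0012 .2
python3 - <<'E'
from h import *
f=grab('scene');save(f,'s2c',(240,180,480,340),3.3)
E
```

```text
tool_pos: [0.5407, -0.1708, 0.096]
wrist_force: [-0.0, -0.2, -0.4]
grip_width: 0.023
grip_force: 39.5
tool_pos: [0.5424, -0.1715, 0.2247]
wrist_force: [0.5, 0.1, 0.2]
grip_width: 0.051
grip_force: 0.0
t 31.7 tcp [ 0.5424 -0.1715  0.2247] shift [ 2.443  3.406 -0.493] turn -0.0 tilt [ 0.0056 -0.0024] F [0.5 0.1 0.2] w 0.051
```

View pics/s2c.png

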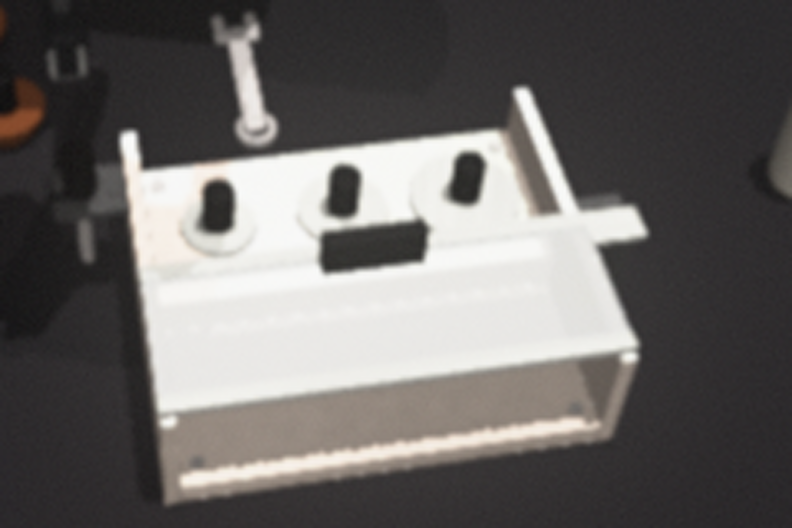

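All three lids are seated (knobs at (218,205), (343,190), (467,178) in the crop), and the pin hangs in the notch at (75,170). Now the cover.

```bash
python3 -m inch '[[[0.5,0.68,0],0],[[0.5,0.68,0],0],[[0.5,0.68,0],0],[[0.5,0.68,0],0],[[0.44,0.68,0],0],[[0,0,-0.5],0],[[0,0,-0.5],0],[[0,0,0],0],[[0,0,0],0],[[0,0,0],0]]' 0.6|sed -n '2p;4,6p';python3 w.py .6645 -.0012 .108
python3 - <<'E'
from h import *
f=grab('top');P=cloud(f)
for n,q in dict(A=(.5916,.0957),B=(.58,.007),C=(.5705,-.082)).items():
    d=np.hypot(P[...,0]-q[0],P[...,1]-q[1]);m=(d<.025)&(P[...,2]>.083)&(P[...,2]<.11);print(n,m.sum(),m.sum() and np.median(P[m],0))
E
```

```text
tool_pos: [0.6632, -0.0011, 0.172]
wrist_force: [-0.4, -0.8, 0.7]
grip_width: 0.0511
grip_force: 0.0
t 32.8 tcp [ 0.6632 -0.0011  0.172 ] shift [ 2.50e-02 -1.00e-03 -1.28e+00] turn 0.0 tilt [ 0.0012 -0.0001] F [-0.4 -0.8  0.7] w 0.0511
A 0 0
B 0 0
C 0 0
```

```bash
python3 -m inch '[[[0.025,0,-0.5],0],[[0,0,-0.4],0],[[0,0,-0.25],0],[[0,0,-0.1],0],[[0,0,0],0],[[0,0,0],0],[[0,0,0],0]]'|sed -n '2p;4,6p';python3 -m inch '[[[0,0,0],0],[[0,0,0],0],[[0,0,0],0],[[0,0,0],0],[[0,0,0],0]]' 0 40|sed -n '2p;4,6p'
```

```text
tool_pos: [0.6646, -0.0009, 0.1095]
wrist_force: [-0.3, 0.5, 0.6]
grip_width: 0.0512
grip_force: 0.0
tool_pos: [0.6644, -0.0009, 0.109]
wrist_force: [-0.3, 0.1, 5.9]
grip_width: 0.0134
grip_force: 39.6
```

```bash
python3 -m inch '[[[-0.1,0.011,0],0],[[-0.1,0.011,0],0],[[-0.1,0.011,0],0],[[-0.1,0.011,0],0],[[0,0,0],0]]'|sed -n '2p;4,6p';python3 -m inch '[[[-0.2,0.022,0],0],[[-0.2,0.022,0],0],[[-0.2,0.022,0],0],[[-0.2,0.022,0],0],[[-0.2,0.022,0],0],[[0,0,0],0]]'|sed -n '2p;4,6p'
```

```text
tool_pos: [0.6435, 0.0015, 0.109]
wrist_force: [-2.7, 0.4, 8.9]
grip_width: 0.013
grip_force: 40.3
tool_pos: [0.5925, 0.0072, 0.109]
wrist_force: [-3.0, 2.0, 8.6]
grip_width: 0.0133
grip_force: 41.3
```

```bash
python3 -m inch '[[[-0.2,0.022,0],0],[[-0.2,0.022,0],0],[[-0.2,0.022,0],0],[[-0.2,0.022,0],0],[[-0.1,0.011,0],0],[[0,0,0],0],[[0,0,0],0]]'|sed -n '2p;4,6p';python3 -m inch '[[[-0.05,0.005,0],0],[[0,0,0],0],[[0,0,0],0]]'|sed -n '2p;4,6p'
```

```text
tool_pos: [0.5482, 0.0122, 0.109]
wrist_force: [-1.1, 3.0, 11.5]
grip_width: 0.0133
grip_force: 42.0
tool_pos: [0.5472, 0.0123, 0.109]
wrist_force: [6.4, 2.8, 4.2]
grip_width: 0.013
grip_force: 41.5
```

```bash
python3 -m inch '[[[-0.06,0.006,0],0],[[0,0,0],0],[[0,0,0],0]]'|sed -n '2p;4,6p'
```

```text
tool_pos: [0.5472, 0.0123, 0.1091]
wrist_force: [25.4, 2.0, -13.6]
grip_width: 0.0131
grip_force: 41.5
```

```bash
python3 -m inch '[[[0.08,-0.008,0],0],[[0,0,0],0],[[0,0,0],0]]'|sed -n '2p;4,6p';python3 -m inch '[[[0,0,0],0],[[0,0,0],0],[[0,0,0],0],[[0,0,0],0],[[0,0,0.4],0],[[0,0,0.8],0],[[0,0,0.8],0],[[0,0,0.8],0]]' 0.6|sed -n '2p;4,6p';python3 -m inch '[[[-0.6,-0.7,0],0],[[0,-0.9,0],0],[[0,-0.9,0],0],[[0,-0.9,0],0],[[0,-0.9,0],0],[[0,-0.9,0],0],[[0,-0.9,0],0],[[0,-0.9,0],0],[[0,-0.9,0],0],[[0,0,0],0]]'|sed -n '1,2p;4,6p'
python3 - <<'E'
from h import *
f=grab('scene');g=grab('top')
P=cloud(g);K0=np.array([.5803,.0073]);y=np.radians(-6.34);R=np.array([[np.cos(y),-np.sin(y)],[np.sin(y),np.cos(y)]])
L=(P[...,:2]-K0)@R;m=(abs(L[...,0])<.12)&(abs(L[...,1])<.06)&(P[...,2]>.128)&(P[...,2]<.145);print('fin',m.sum(),L[m].mean(0),P[m][:,2].mean())
im=np.vstack([cv2.resize(f['color'][180:340,240:480],(480,320)),cv2.resize(g['color'][80:210,240:435],(480,320))])[:,:,::-1];cv2.imwrite('pics/end.png',cv2.resize(im,(450,600)))
E
```

```text
tool_pos: [0.5476, 0.0122, 0.109]
wrist_force: [2.1, 2.9, 9.0]
grip_width: 0.0134
grip_force: 44.7
tool_pos: [0.5471, 0.012, 0.2499]
wrist_force: [1.3, -0.0, -0.6]
grip_width: 0.0513
grip_force: 0.0
t: 38.5
tool_pos: [0.5167, -0.3881, 0.2478]
wrist_force: [0.2, 1.6, 0.2]
grip_width: 0.051
grip_force: 0.0
fin 0 [nan nan] nan<stdin>:4: RuntimeWarning: Mean of empty slice.
  ret = um.true_divide(
  ret = ret.dtype.type(ret / rcount)
```

View pics/end.png

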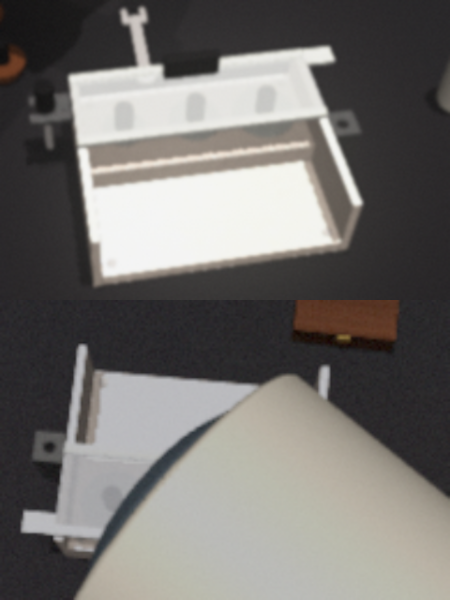

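The cover is over the lids and the pin hangs at (42,97). One numeric check of the fin and pin follows.

```bash
python3 - <<'E'
from h import *
g=load('scene');P=cloud(g);K0=np.array([.5803,.0073]);y=np.radians(-6.34);R=np.array([[np.cos(y),-np.sin(y)],[np.sin(y),np.cos(y)]])
L=(P[...,:2]-K0)@R
for n,a,b in(('fin',(-.09,.12,-.06,.06),(.128,.15)),('pinhead',(-.06,.03,-.23,-.155),(.1,.135))):
    m=(L[...,0]>a[0])&(L[...,0]<a[1])&(L[...,1]>a[2])&(L[...,1]<a[3])&(P[...,2]>b[0])&(P[...,2]<b[1]);print(n,m.sum(),L[m].mean(0),L[m].min(0),L[m].max(0),P[m][:,2].max())
E
python3 -m inch '[[[0,0,0],0],[[0,0,0],0],[[0,0,0],0]]'|sed -n '1,2p'
```

```text
fin 179 [-0.03041941 -0.00139042] [-0.04025948 -0.03572401] [-0.02375482  0.03386428] 0.13796378600559425
pinhead 139 [-0.01444085 -0.18300129] [-0.03053235 -0.19467629] [-0.00481135 -0.17114895] 0.12713528453315043
t: 38.9
tool_pos: [0.5177, -0.382, 0.2488]
```

```bash
python3 -c "
from station import ticket
print(ticket.sign_off())"
```

```text
the job is handed in; nothing more can be done
None
```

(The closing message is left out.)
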